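# Snap the cap onto the nutmeg jar

### The job

Two spice jars stand open on the kitchen table: one holds a whole nutmeg, the other has a long cinnamon stick standing out of its mouth. Pick up the loose black snap cap and press it straight down onto the jar with the nutmeg until it clicks, then keep pressing: finish with the gripper still on the cap, holding it pushed down firmly against the jar's rim. Keep that jar upright where it stands, and leave the cinnamon jar and all the other kitchen things alone.

Things in the scene. Friction and masses are not known exactly. Their poses are not given: they have to be found in the camera images.
- cap: the loose snap cap: round black plastic, ribbed side 54 mm across, 24 mm tall, 42 g, lying open side down, any yaw; origin at the centre of its open lower edge, z up out of its closed top. Inside 18 mm deep and 47 mm wide, with six springy tabs 10 mm above the lower edge. Grip it by the ribbed side, fingertips some 5 mm above the lower edge, with 40 N or more lest it slip when pressed
- cap_top (a point): centre of the cap's flat closed top, 24 mm above the cap's origin
- jar_a: one of two like open jars: clear glass, body 60 mm across, 95 mm tall, 0.25 kg, loose on the table; origin at the centre of its underside, z up. Neck 40 mm across, mouth 34 mm inside; a 44 mm snap bead rings the neck 4 to 5.5 mm below the rim, with a tapered lead-in from the rim. Holds either the nutmeg or the cinnamon
- jar_a_mouth (a point): centre of jar_a's rim, 95 mm above its underside. The cap's tabs meet the lead-in with the cap's lower edge about 9 mm below the rim; the push rises to about 7 to 15 N some 13 mm below, then drops at once (the click); fully home the lower edge is 18 mm below the rim and the cap's top 6 mm above it, its inside resting hard on the rim
- jar_b: the other open jar, in every way like jar_a
- jar_b_mouth (a point): centre of jar_b's rim, 95 mm above its underside; takes the cap just as jar_a does
- nutmeg: a whole brown nutmeg, egg-shaped, 28 by 24 mm, lying on the floor (5 mm thick) of one of the two open jars, within 20 mm of that jar's axis; origin at its underside when first laid
- cinnamon: a brown cinnamon stick 140 mm long, 10 mm thick, leaning in the other open jar and standing about 40 mm out of its mouth; origin near its jar's axis, about on the jar's floor
- table: the white kitchen table; its top is at height 0, and carries everything
- capped_jar_1: bystander: a like jar, full, with its cap on, 101 mm tall; origin under its centre
- capped_jar_2: bystander: another full capped jar, 101 mm tall; origin under its centre
- pinch_bowl: bystander: terracotta bowl, 84 mm across, 36 mm tall; origin under its centre
- spoon: bystander: steel measuring spoon 150 mm long lying along its own x; origin under its middle
- mug: bystander: white mug, 76 mm across, 82 mm tall, handle on its own +y side; origin under its centre
- pepper_mill: bystander: wooden pepper mill, 56 mm across, 161 mm tall; origin under its centre
- grater: bystander: flat nutmeg grater, 200 mm long, 45 mm wide, 20 mm tall, lying along its own x; origin near its middle
Mind the look-alikes: they are no part of the job. Of the things that look like the cap, the smallest one is meant.

How it is judged:
By the outcome, as a careful person would: the job done as asked, in the order asked, and still so for the second after the job is handed in, while the arm keeps its last pose, push and grip.
It also fails if it takes over 51 s, if anything falls off the work surface, if the arm or the gripper's body presses on something with over 40 N, if the wrist force passes 120 N, or if a joint passes its speed limit or range.

### The arm

A 6-joint arm with a two-finger parallel gripper is mounted at the origin on the work surface. World frame = base frame: x ahead of the robot, y to its left, z up, the work surface at z = 0. Lengths are in m, angles in degrees, forces in N, time in s.
With the tool pointing down it reaches from about 0.3 to 0.825 m from the base axis. Payload 5.4 kg.
Tool frame: the origin (TCP) lies at the centre of the arm's flange, where the gripper is bolted on; the fingertips stand 190 mm ahead of it and the grasp point (between the pads) lies 171 mm ahead of it; z points along the fingers, y is the line along which they close (so a half turn about z gives the same grasp; the last joint's range is limited). The gripper opens to 92 mm and grips with 3 to 60 N. Pads are 20 mm wide; open, the fingers measure 128 mm over their backs; the gripper's body (75 mm by 189 mm) begins 69 mm behind the grasp point.
Start: joints at [-88.528, 9.076, 91.501, -0, 79.423, -12.038], TCP at [0.134, -0.559, 0.405] pointing down, gripper open.
Joint ranges: [-166.64, 166.64], [-54.1, 131.32], [10.49, 154.53], [-73.88, 253.88], [9.74, 151.15], [-171.62, 171.62]. Speed limits (degrees/s): [147.25, 147.25, 180, 180, 180, 180].

### API

Orientations are given as [roll, pitch, yaw] about the fixed x, y, z axes, in that order (R = Rz(yaw) Ry(pitch) Rx(roll)).
In Python, from plant import readout, viewer, robot, find_in, landmark_of gives the robot as it stands. The module is installed in compiled form; this text tells all that it offers.
- The arm moves only by the tool servo_tool, never from a script. Its argument "increments" is one flat list of numbers, 6 for each row, row after row: the shift along the tool's x, y, z in a scale on which 1.0 is 750 mm, then the turn, a rotation vector about the tool's x, y, z in parts of the range, where 1.0 means pi rad. A call has exactly 8 rows; each row is the pose to reach, as a shift and turn from the pose commanded when the call began, along the tool's axes at that moment; what a row does not reach only later rows make up. A row lasts 1/12 s, in which the tool goes at most 41.7 mm and 7.16 degrees, less where a joint would pass 70% of its speed; a pose out of reach is approached as far as the arm can. Shift and turn numbers lie between -1 and 1, and a call with a number outside is refused. A call with a gripper value outside its range is refused whole. "jaw" is the finger opening in m, from 0 to 0.0919, set as the call begins (left out, the last holds). The fingers move at their own pace and stop on an object; the grip force is fixed at half the most. Time passes only in rows, so rows that repeat a pose let the fingers close, or fill a call up. It gives the time, the measured TCP pose, the force, the opening and the grip force at its end, in the units of the state.
- readout.read_state(): the state, without advancing time (a new reading comes with each control period).
- viewer.read_camera(name): name is "scene" or "top"; returns a dict with "color" (420x560x3 uint8, red, green, blue), "mtx" (3x3 intrinsics, pixels), "world_to_cam" (4x4, takes a point from world to camera coordinates). Camera axes: x right, y down, z forward; pixel columns grow to the right and rows downward; lengths in m; the calibration is good to about 2 mm. A picture is of the moment at which its call begins. There is no depth.
- robot.hand_in(): hands the job in; it is judged then, once.
Trained networks look in a picture, given as the dict that the camera call returned (one of the last four; its "shot" number tells which), for a name from the list of things; names that differ only in an ending like _2 or _b are one class to them, and where a whole thing is asked for, a point or a joint stands for the part that bears it (a point fixed in the world has none). Each returns a list of dicts, best first, with "confidence" (0 to 1); they miss things now and then, are a little off and sometimes report something else, mostly with a low value. They report only what shows in the picture. A call takes as long as a camera call. They do not tell look-alikes from the thing itself.
- find_in(name, picture): "extent" ([left, top, right, bottom] in pixels, round what is visible of it).
- landmark_of(name, picture): "location" ([row, column] in pixels: a listed point, or the origin of a listed thing).
The state is a dict: "t": time; "joints": joint angles; "joint_velocities": joint speeds; "joint_efforts": joint torques, N m; "tcp_pos": TCP position; "ee_rot": TCP orientation; "contact_force": force on the tool from outside, world axes, zero at the start; "wrist_torque": the same for the moment, N m; "finger_gap": finger opening in m; "grip_force": force on a finger pad.
Only numpy, scipy, OpenCV 4.12 (cv2) and the standard library are available. Lean on these libraries where they do the work, as an engineer would, in place of code of your own. Each camera call takes 0.05 s, during which the arm holds its last target. There are 200 camera calls.

## Working session

There is one attempt and no reset: what is moved stays moved. The work goes in short steps, Python scripts to look and compute and a tool call to move; the robot and the scene stay as the last step left them, time stands still between calls to the robot, and variables do not carry over. Pictures are saved under pics/ and viewed, at most 10 in all, crops included, and the job is handed in when it is done.

Besides the shell and the picture viewer there is one more tool, called as name(argument=value, ...), one argument or row to a line, values as JSON. servo_tool: Moves the arm, as the interface text tells. Its arguments: {"type":"object","properties":{"increments":{"type":"array","items":{"type":"number"}},"jaw":{"type":"number"}},"required":["increments"]}

```bash
mkdir -p pics; cat > h.py <<'E'
import numpy as np, cv2
from plant import readout, viewer, robot, find_in, landmark_of
def ray(p,r,c):
    T=np.array(p['world_to_cam']);K=np.array(p['mtx'])
    d=T[:3,:3].T@np.linalg.solve(K,[c,r,1.]); o=-T[:3,:3].T@T[:3,3]
    return o,d
def at(p,r,c,z):
    o,d=ray(p,r,c); return o+d*(z-o[2])/d[2]
def proj(p,X):
    T=np.array(p['world_to_cam']);q=np.array(p['mtx'])@(T[:3,:3]@np.array(X)+T[:3,3]);return q[1]/q[2],q[0]/q[2]
E
python3 - <<'E'
from h import *
Z=dict(cap=0,cap_top=.024,jar_a=0,jar_a_mouth=.095,nutmeg=.005,cinnamon=.005,capped_jar_1=0,pinch_bowl=0,mug=0,pepper_mill=0,grater=0,spoon=0)
for n in ['top','scene']:
    p=viewer.read_camera(n); cv2.imwrite(f'pics/{n}0.png',p['color'][:,:,::-1])
    for k,z in Z.items():
        for d in landmark_of(k,p):
            if d['confidence']>.2: print(n,k,round(d['confidence'],2),np.round(d['location'],1),np.round(at(p,*d['location'],z)[:2],4))
        if k in('cap','jar_a','nutmeg','cinnamon'):
            for d in find_in(k,p): print('   box',k,round(d['confidence'],2),np.round(d['extent']))
print({k:np.round(v,4) for k,v in readout.read_state().items()})
E
```

```text
top cap 0.7 [237.6 311.2] [ 0.4947 -0.0716]
top cap 0.62 [157.8 291.9] [ 0.7106 -0.0219]
   box cap 0.89 [297. 224. 324. 252.]
   box cap 0.81 [303. 271. 334. 296.]
   box cap 0.69 [262. 254. 280. 272.]
top cap_top 0.87 [265.2 268.6] [0.4232 0.0424]
top cap_top 0.69 [287.8 317.3] [ 0.3633 -0.0847]
top cap_top 0.57 [237.7 308.2] [ 0.4945 -0.0623]
top jar_a 0.72 [214.7 355.9] [ 0.5552 -0.1924]
top jar_a 0.58 [228.1 194.1] [0.5226 0.2425]
   box jar_a 0.96 [344. 204. 370. 226.]
   box jar_a 0.58 [180. 218. 207. 241.]
top jar_a_mouth 0.86 [229.7 189.7] [0.5169 0.237 ]
top jar_a_mouth 0.49 [284.7 188.7] [0.3805 0.2392]
top nutmeg 0.65 [212.6 359.7] [ 0.5605 -0.2019]
top nutmeg 0.4 [228.  196.2] [0.5228 0.236 ]
   box nutmeg 0.5 [195. 223. 200. 234.]
   box nutmeg 0.4 [182. 216. 210. 240.]
top cinnamon 0.67 [266.9 272.3] [0.4176 0.0331]
top cinnamon 0.48 [219.  356.9] [ 0.5434 -0.1942]
top cinnamon 0.22 [227.8 199.3] [0.5232 0.2277]
   box cinnamon 0.63 [348. 204. 369. 226.]
   box cinnamon 0.37 [183. 217. 207. 238.]
top capped_jar_1 0.96 [159.1 290.8] [ 0.7071 -0.0189]
top pinch_bowl 0.66
[... 1180 characters left out ...]
oon 0.61 [244.6 275.3] [ 6.029e-01 -5.000e-04]
scene spoon 0.45 [137.2 201.1] [ 0.4586 -0.4734]
{'t': np.float64(1.7), 'joints': array([-8.85264e+01,  9.07500e+00,  9.15001e+01, -2.40000e-03,
        7.94223e+01, -1.20374e+01]), 'joint_velocities': array([ 0.0925, -0.058 ,  0.0184, -0.0013, -0.0624, -0.1174]), 'joint_efforts': array([ 6.00000e-04, -3.85567e+01, -3.22357e+01,  7.02000e-02,
        3.07000e-02, -0.00000e+00]), 'tcp_pos': array([ 0.1343, -0.5591,  0.4047]), 'ee_rot': array([1.79998e+02, 2.90000e-03, 1.35114e+01]), 'contact_force': array([ 1.6851,  0.5395, -0.426 ]), 'wrist_torque': array([0.0167, 0.0152, 0.0074]), 'grip_force': np.float64(0.0), 'finger_gap': np.float64(0.0919)}
```

View pics/top0.png

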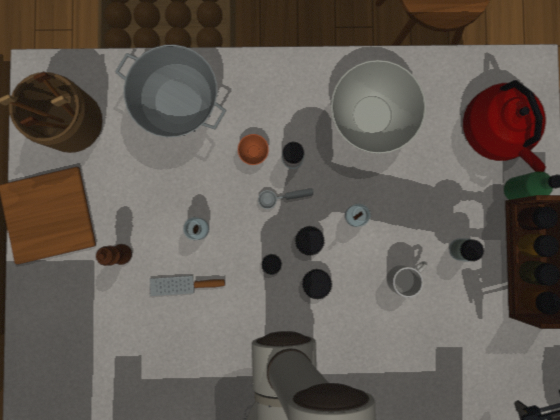

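View pics/scene0.png

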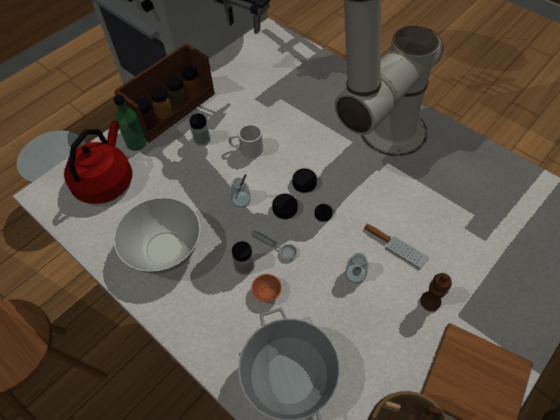

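Top picture: the smallest black cap is at (271,264), with two larger look-alikes at (310,240) and (317,284). The open jars are at (196,228), with a brown lump inside, and (356,215). In the scene view the stick stands out of the jar at (240,190), so the nutmeg jar is the one at (355,268). Next I'll refine with crops.

```bash
cat >> h.py <<'E'
from scipy.optimize import least_squares
a=np.linspace(0,2*np.pi,60)
def hull(p,x,y,r,z0,z1):
    P=np.array([proj(p,[x+r*np.cos(t),y+r*np.sin(t),z])[::-1] for z in(z0,z1) for t in a],np.float32)
    return cv2.convexHull(P)
def cen(h):
    m=cv2.moments(h); return np.array([m['m10']/m['m00'],m['m01']/m['m00']]),m['m00']
def blob(p,c,r,thr=45):
    g=p['color'].max(2); m=(g<thr).astype(np.uint8)
    k=int(c[0])-r,int(c[1])-r; s=m[k[1]:k[1]+2*r,k[0]:k[0]+2*r]
    n,l,st,ce=cv2.connectedComponentsWithStats(s); 
    i=l[r,r]; return ce[i]+k,st[i,4]
E
python3 - <<'E'
from h import *
P=[viewer.read_camera(n) for n in('top','scene')]
for nm,cs in dict(small=((271,264),(323,213)),b=((317,284),(304,181)),c=((310,240),(285,207))).items():
  for p,c in zip(P,cs):
    for thr in (40,60):
      b,A=blob(p,c,20,thr)
      s=least_squares(lambda q:cen(hull(p,q[0],q[1],.027,0,.024))[0]-b,at(p,c[1],c[0],0)[:2]).x
      print(nm,thr,b.round(1),A,s.round(4),'area54',round(cen(hull(p,*s,.027,0,.024))[1]))
out=[]
for p,cs in zip(P,[((196,228),(356,215),(271,264)),((355,268),(240,190),(323,213))]):
  out.append(np.hstack([cv2.resize(p['color'][c[1]-25:c[1]+25,c[0]-25:c[0]+25],(250,250),interpolation=cv2.INTER_CUBIC) for c in cs]))
cv2.imwrite('pics/crop.png',np.vstack(out)[:,:,::-1])
E
```

```text
small 40 [271.2 264. ] 292 [0.4261 0.0358] area54 338
small 60 [271.2 264. ] 332 [0.4261 0.0358] area54 338
small 40 [323.  212.2] 243 [0.4289 0.0378] area54 285
small 60 [323.  212.4] 269 [0.4295 0.0385] area54 285
b 40 [316.5 283.5] 647 [ 0.3736 -0.0833] area54 351
b 60 [316.3 283.6] 700 [ 0.3736 -0.0829] area54 351
b 40 [304.1 180.3] 466 [ 0.3747 -0.0831] area54 260
b 60 [304.2 180.5] 494 [ 0.3751 -0.0825] area54 260
c 40 [309.1 240.3] 622 [ 0.4876 -0.0649] area54 335
c 60 [309.  240.3] 674 [ 0.4876 -0.0647] area54 335
c 40 [284.6 206. ] 508 [ 0.4886 -0.0649] area54 279
c 60 [284.7 206.3] 538 [ 0.4891 -0.0642] area54 279
```

View pics/crop.png

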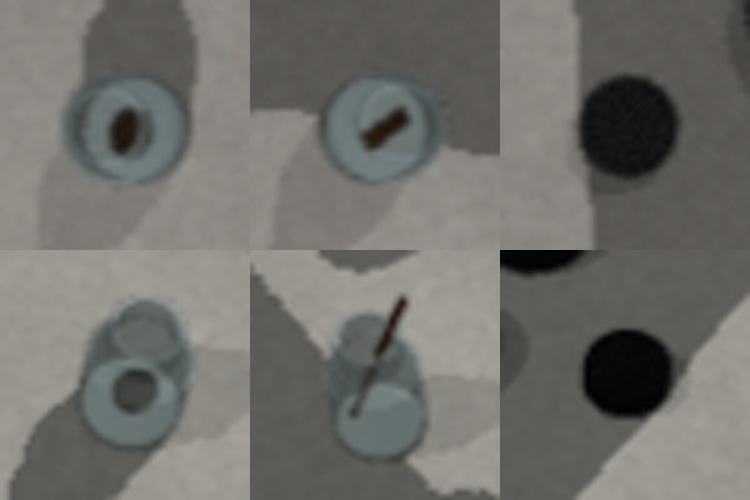

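Crops: the left jar holds the nutmeg (brown egg at about (197,229) in the top view). The other has the stick leaning out of its mouth, so it is the cinnamon jar. Now the nutmeg jar axis.

```bash
python3 - <<'E'
from h import *
for n,c in(('top',(196,228)),('scene',(355,268))):
    p=viewer.read_camera(n); im=p['color'].astype(int)
    w=im[c[1]-24:c[1]+24,c[0]-24:c[0]+24]; d=w[:,:,2]-w[:,:,0]
    m=(d>6).astype(np.uint8); k,l,st,ce=cv2.connectedComponentsWithStats(m); i=1+st[1:,4].argmax()
    m=(l==i).astype(np.uint8); cs,_=cv2.findContours(m,0,2); h0=cv2.convexHull(cs[0]).astype(float)
    M=np.zeros((480,480),np.uint8); cv2.fillPoly(M,[np.round((cv2.convexHull(cs[0])*10+5)).astype(int)],1)
    T=cv2.resize(m,(480,480),interpolation=cv2.INTER_LINEAR)
    H=cv2.fillConvexPoly(np.zeros((48,48),np.uint8),cv2.convexHull(cs[0]),1)
    print(n,'mask',m.sum(),H.sum(),st[i])
    mm=cv2.moments(H,True); b=np.array([mm['m10'],mm['m01']])/mm['m00']+np.array(c)-24
    def jar(x,y,zs):
        return cv2.convexHull(np.vstack([hull(p,x,y,.03,0,zs),hull(p,x,y,.020,zs,.095),hull(p,x,y,.022,.0895,.091)]))
    for zs in(.065,.075,.08):
        s=least_squares(lambda q:cen(jar(q[0],q[1],zs))[0]-b,[.52,.235]).x
        # IoU fit too
        Hb=cv2.resize(H,(480,480),interpolation=cv2.INTER_NEAREST)
        best=(0,)
        for dx in np.arange(-.008,.0081,.001):
          for dy in np.arange(-.008,.0081,.001):
            q=jar(s[0]+dx,s[1]+dy,zs).reshape(-1,2)-np.array(c)+24
            R=cv2.fillConvexPoly(np.zeros((480,480),np.uint8),np.round((q+.5)*10).astype(int),1)
            iou=(R&Hb).sum()/(R|Hb).sum()
            if iou>best[0]: best=(iou,s[0]+dx,s[1]+dy)
        print(n,zs,s.round(4),round(cen(jar(*s,zs))[1]),np.round(best,4))
    for nm,z in(('jar_a',0),('jar_a_mouth',.095)):
        for d in landmark_of(nm,p): print(nm,round(d['confidence'],2),np.round(d['location'],1),at(p,*d['location'],z)[:2].round(4))
E
```

```text
top mask 300 420 [ 12  14  24  22 300]
top 0.065 [0.5214 0.2316] 509 [0.8194 0.5204 0.2296]
top 0.075 [0.5213 0.2306] 529 [0.7904 0.5213 0.2276]
top 0.08 [0.5213 0.23  ] 538 [0.7779 0.5213 0.227 ]
jar_a 0.63 [228.  196.7] [0.5229 0.2355]
jar_a 0.59 [213.9 354.4] [ 0.5574 -0.1884]
jar_a 0.47 [196.3 283.8] [0.6063 0.0009]
scene mask 250 377 [ 15  14  22  24 250]
scene 0.065 [0.5297 0.2388] 597 [0.63   0.5227 0.2308]
scene 0.075 [0.5305 0.2392] 613 [0.614  0.5235 0.2322]
scene 0.08 [0.5316 0.2397] 632 [0.5961 0.5236 0.2317]
jar_a 0.9 [275.7 353.5] [0.532  0.2333]
jar_a 0.75 [198.6 237.5] [ 0.5587 -0.2002]
jar_a_mouth 0.87 [257.3 359.5] [0.5211 0.2327]
```

```bash
python3 - <<'E'
from h import *
obs={'top':(183.4,217.3,208.4,239.3),'scene':(345.7,252.2,367.5,282.2)}
P={n:viewer.read_camera(n) for n in obs}
def bb(p,x,y,zs):
    h=np.vstack([hull(p,x,y,.03,0,zs),hull(p,x,y,.02,zs,.095)]).reshape(-1,2); return np.r_[h.min(0),h.max(0)]
for sel in(['top'],['scene'],['top','scene']):
    f=lambda q:np.concatenate([bb(P[n],*q)-obs[n] for n in sel])
    s=least_squares(f,[.522,.233,.07],diff_step=1e-3); print(sel,s.x.round(4),s.fun.round(1))
print(at(P['scene'],258.9,358.5,.095),at(P['scene'],272.9,355.5,.0))
for n in P: print(n,(-np.array(P[n]['world_to_cam'])[:3,:3].T@np.array(P[n]['world_to_cam'])[:3,3]).round(3))
E
```

```text
['top'] [0.522  0.2334 0.0006] [-0.2 -0.2  0.3  0.2]
['scene'] [0.5214 0.2348 0.0128] [-0.1 -1.   0.1  1. ]
['top', 'scene'] [0.5216 0.234  0.0183] [-0.5 -0.3  0.   0.4 -0.4 -1.1 -0.1  0.8]
[0.52670453 0.23354539 0.095     ] [0.52131092 0.23231918 0.        ]
top [0.497 0.008 1.351]
scene [1.1   0.499 1.26 ]
```

Careful with the scale: shifts go in shares of 750 mm and turns go in shares of pi rad. That gives: -0.24 m / 0.75 = -0.32, 0.125 m / 0.75 = 0.1667, -0.8 rad / 3.1416 = -0.2546.

servo_tool(
  increments=[0.0333, -0.04, 0.0053, 0, 0, -0.0318, 0.0667, -0.08, 0.0107, 0, 0, -0.0637, 0.1, -0.12, 0.016, 0, 0, -0.0955, 0.1333, -0.16, 0.0213, 0, 0, -0.1273, 0.1667, -0.2, 0.0267, 0, 0, -0.1592, 0.2, -0.24, 0.032, 0, 0, -0.191, 0.2333, -0.28, 0.0373, 0, 0, -0.2228, 0.2667, -0.32, 0.0427, 0, 0, -0.2546],
)

```text
t: 2.87
tcp_pos: [0.273, -0.2772, 0.3726]
ee_rot: [180.0, 0.0, 59.6]
contact_force: [0.4, -0.2, -0.8]
finger_gap: 0.092
grip_force: 0.0
```

```bash
cat >> h.py <<'E'
from scipy.spatial.transform import Rotation as R
def delta(pos,yaw,tilt_ok=True):
    s=readout.read_state(); r=R.from_euler('xyz',s['ee_rot'],degrees=True)
    g=R.from_euler('xyz',[180,0,yaw],degrees=True)
    print('t',s['t'],'pos',np.round(s['tcp_pos'],4),'rot',np.round(s['ee_rot'],2),'F',np.round(s['contact_force'],1),'j',np.round(s['joints']),'gap',s['finger_gap'],s['grip_force'])
    print('d',r.inv().apply(np.array(pos)-s['tcp_pos']).round(4),(r.inv()*g).as_rotvec().round(4))
E
python3 -c "
from h import *
delta([.4275,.037,.28],90)"
```

```text
t 2.8667 pos [ 0.273  -0.2772  0.3726] rot [1.7996e+02 2.0000e-02 5.9590e+01] F [ 0.4 -0.2 -0.8] j [-63. -19. 122.   0.  78. -33.] gap 0.09202777248279687 0.0
d [ 0.3492 -0.0259  0.0925] [ 6.000e-04  5.000e-04 -5.308e-01]
```

Scaled: 0.32 m / 0.75 = 0.4267, 0.28 m / 0.75 = 0.3733, -0.28 rad / 3.1416 = -0.0891.

servo_tool(
  increments=[0.0533, -0.004, 0.0067, 0, 0, -0.0223, 0.1067, -0.008, 0.0133, 0, 0, -0.0446, 0.16, -0.012, 0.02, 0, 0, -0.0668, 0.2133, -0.016, 0.0267, 0, 0, -0.0891, 0.2667, -0.02, 0.0333, 0, 0, -0.1114, 0.32, -0.024, 0.04, 0, 0, -0.1337, 0.3733, -0.028, 0.0467, 0, 0, -0.156, 0.4267, -0.032, 0.0533, 0, 0, -0.1687],
)

```text
t: 3.53
tcp_pos: [0.4157, 0.0107, 0.3329]
ee_rot: [179.9, 0.0, 89.9]
contact_force: [0.3, -0.2, 0.5]
finger_gap: 0.0922
grip_force: 0.0
```

```bash
python3 -c "
from h import *
delta([.4275,.037,.195],90)"
```

```text
t 3.5333 pos [0.4157 0.0107 0.3329] rot [1.7992e+02 3.0000e-02 8.9920e+01] F [ 0.3 -0.2  0.5] j [-15. -12. 120.  -0.  71. -15.] gap 0.09220438095859362 0.0
d [0.0264 0.0116 0.1379] [ 0.0014  0.0005 -0.0014]
```

servo_tool(
  increments=[0.0347, 0.0153, 0.0133, 0, 0, 0, 0.0347, 0.0153, 0.04, 0, 0, 0, 0.0347, 0.0153, 0.08, 0, 0, 0, 0.0347, 0.0153, 0.12, 0, 0, 0, 0.0347, 0.0153, 0.1533, 0, 0, 0, 0.0347, 0.0153, 0.1733, 0, 0, 0, 0.0347, 0.0153, 0.1827, 0, 0, 0, 0.0347, 0.0153, 0.1827, 0, 0, 0],
)

```text
t: 4.2
tcp_pos: [0.4262, 0.0346, 0.1944]
ee_rot: [-179.8, -0.0, 89.7]
contact_force: [-1.5, -0.2, -0.7]
finger_gap: 0.0922
grip_force: 0.0
```

```bash
python3 - <<'E'
from h import *
delta([.4275,.037,.195],90)
o=[]
for n,c in(('top',(271,264)),('scene',(323,213))):
    p=viewer.read_camera(n); o.append(cv2.resize(p['color'][c[1]-40:c[1]+40,c[0]-40:c[0]+40],(400,400),interpolation=cv2.INTER_CUBIC))
cv2.imwrite('pics/g.png',np.hstack(o)[:,:,::-1])
E
```

```text
t 4.2 pos [0.4262 0.0346 0.1944] rot [-1.7982e+02 -3.0000e-02  8.9710e+01] F [-1.5 -0.2 -0.7] j [-12.   4. 123.  -0.  52. -11.] gap 0.09223545327449939 0.0
d [ 0.0024  0.0013 -0.0006] [-0.0031 -0.0006 -0.0051]
```

View pics/g.png

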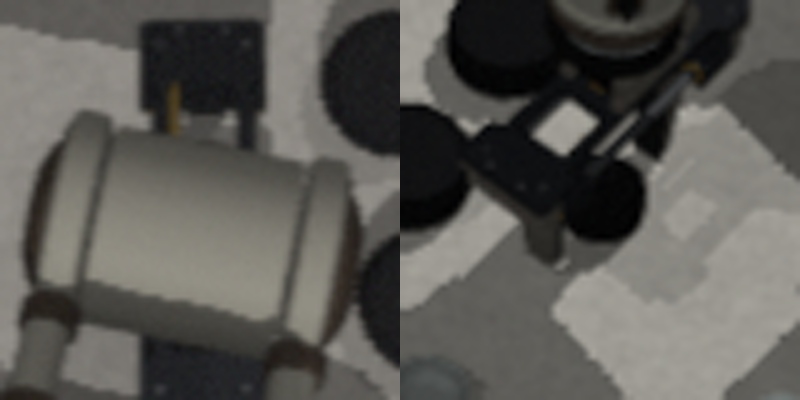

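The right crop shows the cap at about (605,200), between the fingers. I'll shift it slightly and close the gripper.

Scaled: 0.002 m / 0.75 = 0.0027, 0.001 m / 0.75 = 0.0013.

servo_tool(
  increments=[0.0027, 0.0013, 0, 0, 0, 0, 0.0027, 0.0013, 0, 0, 0, 0, 0.0027, 0.0013, 0, 0, 0, 0, 0.0027, 0.0013, 0, 0, 0, 0, 0.0027, 0.0013, 0, 0, 0, 0, 0.0027, 0.0013, 0, 0, 0, 0, 0.0027, 0.0013, 0, 0, 0, 0, 0.0027, 0.0013, 0, 0, 0, 0],
  jaw=0.04,
)

```text
t: 4.97
tcp_pos: [0.4279, 0.0364, 0.1958]
ee_rot: [-180.0, 0.0, 89.7]
contact_force: [-1.2, -0.1, 2.0]
finger_gap: 0.0534
grip_force: 30.0
```

```bash
python3 -c "
from h import *
delta([.4275,.037,.195],90)"
```

```text
t 4.9667 pos [0.4279 0.0364 0.1958] rot [-180.      0.     89.71] F [-1.2 -0.1  2. ] j [-11.   5. 123.  -0.  52. -11.] gap 0.053382940230130904 30.00048574525863
d [ 0.0006 -0.0004  0.0008] [-0.     0.    -0.005]
```

Scaled: -0.14 m / 0.75 = -0.1867, -0.12 m / 0.75 = -0.16, 0.005 rad / 3.1416 = 0.0016.

servo_tool(
  increments=[0, 0, -0.0267, 0, 0, 0, 0, 0, -0.0667, 0, 0, 0, 0, 0, -0.1133, 0, 0, 0, 0, 0, -0.16, 0, 0, 0, 0.04, 0.02, -0.1867, 0, 0, 0, 0.0867, 0.0413, -0.1867, 0, 0, 0.0006, 0.1333, 0.064, -0.1867, 0, 0, 0.0013, 0.1733, 0.0827, -0.1867, 0, 0, 0.0016],
)

```text
t: 5.63
tcp_pos: [0.4912, 0.1681, 0.3363]
ee_rot: [179.9, -0.0, 89.4]
contact_force: [0.6, -0.5, -0.7]
finger_gap: 0.053
grip_force: 30.0
```

```bash
python3 -c "
from h import *
delta([.522,.233,.335],90)"
```

```text
t 5.6333 pos [0.4912 0.1681 0.3363] rot [ 1.7991e+02 -3.0000e-02  8.9420e+01] F [ 0.6 -0.5 -0.7] j [  6.   4. 105.   0.  71.   6.] gap 0.05299704397923942 29.999014833010733
d [0.0652 0.0301 0.0013] [ 0.0016 -0.0005 -0.0102]
```

Scaled: 0.064 m / 0.75 = 0.0853, 0.063 m / 0.75 = 0.084, -0.01 rad / 3.1416 = -0.0032.

servo_tool(
  increments=[0.0267, 0.0133, 0, 0, 0, -0.0016, 0.0533, 0.0267, 0, 0, 0, -0.0032, 0.0733, 0.0347, 0, 0, 0, -0.0032, 0.084, 0.0387, 0, 0, 0, -0.0032, 0.0853, 0.04, 0, 0, 0, -0.0032, 0.0853, 0.04, 0, 0, 0, -0.0032, 0.0853, 0.04, 0, 0, 0, -0.0032, 0.0853, 0.04, 0, 0, 0, -0.0032],
)

```text
t: 6.3
tcp_pos: [0.5209, 0.229, 0.3356]
ee_rot: [-180.0, 0.0, 89.9]
contact_force: [0.1, -0.1, -2.0]
finger_gap: 0.0528
grip_force: 30.0
```

```bash
python3 - <<'E'
from h import *
delta([.522,.233,.335],90)
p=viewer.read_camera('scene'); s=readout.read_state(); x,y,z=s['tcp_pos']; z-=.195
im=p['color']; r0,c0=215,320
w=cv2.resize(im[r0:r0+80,c0:c0+80],(640,640),interpolation=cv2.INTER_CUBIC)[:600]
v=w.copy()
for h,col in((hull(p,x,y,.027,z,z+.024),(255,0,0)),(hull(p,.522,.233,.03,0,.06),(0,255,0)),(hull(p,.522,.233,.017,.095,.0951),(255,255,0))):
    cv2.polylines(v,[np.round((h.reshape(-1,1,2)-[c0,r0]+.5)*8).astype(int)],True,col,1)
cv2.imwrite('pics/a.png',np.hstack([w[:,120:520],v[:,120:520]])[:,:,::-1])
E
```

```text
t 6.3 pos [0.5209 0.229  0.3356] rot [-1.7998e+02  2.0000e-02  8.9950e+01] F [ 0.1 -0.1 -2. ] j [12. 12. 97. -0. 72. 12.] gap 0.05282623778559873 29.999959194101393
d [0.004  0.0011 0.0006] [-0.0004  0.0003 -0.0009]
```

View pics/a.png

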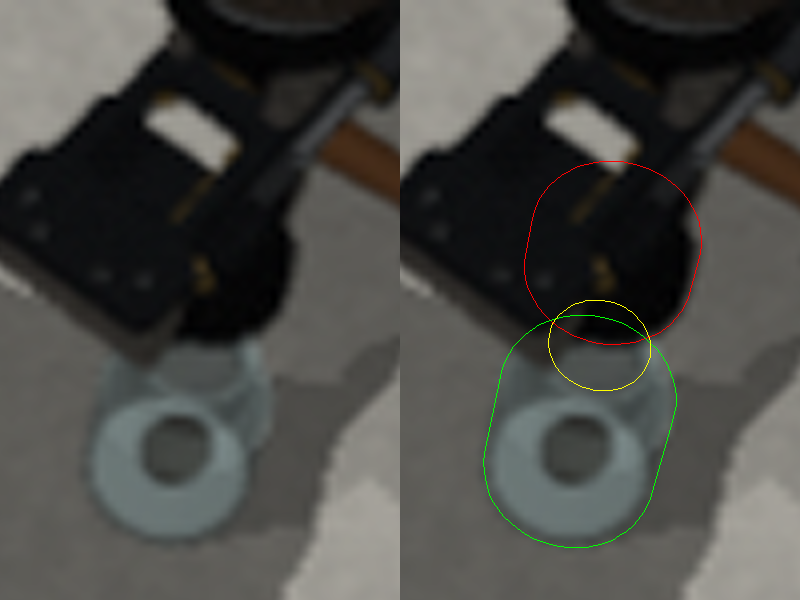

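The view shows the cap at (640,270) in the right panel, matching its expected outline. The jar base also matches to within about 1 px. I'll lower to just above the rim.

Scaled: 0.036 m / 0.75 = 0.048, 0.03 m / 0.75 = 0.04.

servo_tool(
  increments=[0, 0, 0.0133, 0, 0, 0, 0, 0, 0.0267, 0, 0, 0, 0, 0, 0.04, 0, 0, 0, 0, 0, 0.048, 0, 0, 0, 0, 0, 0.048, 0, 0, 0, 0, 0, 0.048, 0, 0, 0, 0, 0, 0.048, 0, 0, 0, 0, 0, 0.048, 0, 0, 0],
)

```text
t: 7.02
tcp_pos: [0.5214, 0.2299, 0.3003]
ee_rot: [179.9, -0.0, 90.0]
contact_force: [1.1, -0.3, -0.5]
finger_gap: 0.0533
grip_force: 30.0
```

```bash
python3 - <<'E'
from h import *
delta([.521,.233,.290],90)
p=viewer.read_camera('scene'); s=readout.read_state(); x,y,z=s['tcp_pos']; z-=.195
im=p['color']; r0,c0=215,320
w=cv2.resize(im[r0:r0+80,c0:c0+80],(640,640),interpolation=cv2.INTER_CUBIC)[:600]
v=w.copy()
for h,col in((hull(p,x,y,.027,z,z+.024),(255,0,0)),(hull(p,.5215,.233,.03,0,.0001),(0,255,0)),(hull(p,.5215,.233,.03,.06,.0601),(0,255,0))):
    cv2.polylines(v,[np.round((h.reshape(-1,1,2)-[c0,r0]+.5)*8).astype(int)],True,col,1)
cv2.imwrite('pics/b.png',np.hstack([w[:,120:520],v[:,120:520]])[:,:,::-1])
E
```

```text
t 7.0167 pos [0.5214 0.2299 0.3003] rot [ 1.7994e+02 -1.0000e-02  9.0000e+01] F [ 1.1 -0.3 -0.5] j [12. 14. 98.  0. 68. 12.] gap 0.053257415814326144 29.99981840956025
d [ 0.0031 -0.0004  0.0103] [ 0.0011 -0.0002  0.0001]
```

View pics/b.png

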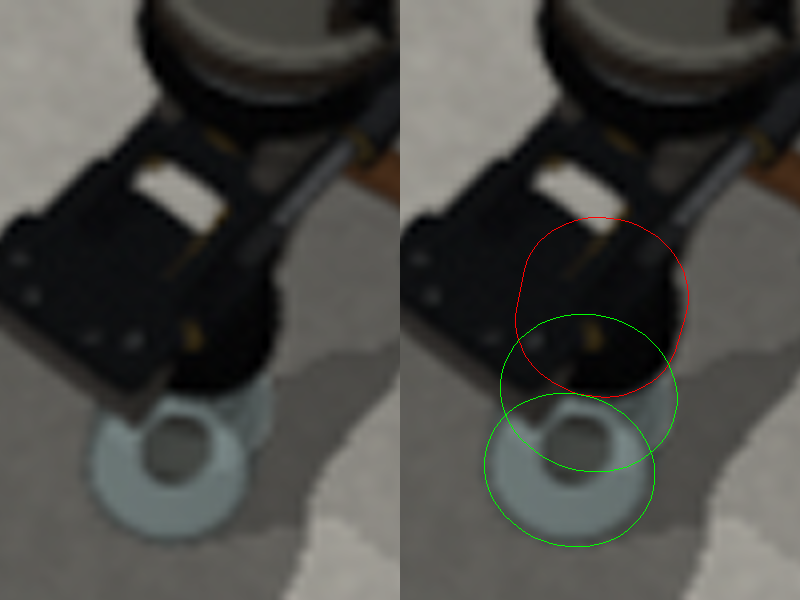

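The cap outline is within 1 px of the model; it needs about +3.5 mm in tool x. I'll correct that and lower to just before the tabs touch.

Scaled: 0.016 m / 0.75 = 0.0213, 0.0035 m / 0.75 = 0.0047.

servo_tool(
  increments=[0.0047, 0, 0, 0, 0, 0, 0.0047, 0, 0.0027, 0, 0, 0, 0.0047, -0.0007, 0.0067, 0, 0, 0, 0.0047, -0.0007, 0.0107, 0, 0, 0, 0.0047, -0.0007, 0.0147, 0, 0, 0, 0.0047, -0.0007, 0.0187, 0, 0, 0, 0.0047, -0.0007, 0.0213, 0, 0, 0, 0.0047, -0.0007, 0.0213, 0, 0, 0],
)

```text
t: 7.73
tcp_pos: [0.5206, 0.2332, 0.2832]
ee_rot: [-180.0, 0.0, 90.0]
contact_force: [0.6, -0.3, -1.1]
finger_gap: 0.053
grip_force: 30.0
```

```bash
python3 -c "
from h import *
delta([.5208,.2335,.272],90)
print(readout.read_state()['wrist_torque'])"
```

```text
t 7.7333 pos [0.5206 0.2332 0.2832] rot [-1.7998e+02  1.0000e-02  8.9990e+01] F [ 0.6 -0.3 -1.1] j [12. 15. 99. -0. 66. 12.] gap 0.05297604537803286 29.999938361579552
d [0.0003 0.0002 0.0112] [-0.0003  0.0002 -0.0001]
[-0.04746975 -0.1378734   0.0214556 ]
```

No contact with the cap edge already below the rim, so it is aligned. Pressing.

Scaled: 0.005 m / 0.75 = 0.0067, 0.0045 m / 0.75 = 0.006.

servo_tool(
  increments=[0, 0, 0.0013, 0, 0, 0, 0, 0, 0.0027, 0, 0, 0, 0, 0, 0.004, 0, 0, 0, 0, 0, 0.0053, 0, 0, 0, 0, 0, 0.006, 0, 0, 0, 0, 0, 0.0067, 0, 0, 0, 0, 0, 0.0067, 0, 0, 0, 0, 0, 0.0067, 0, 0, 0],
)

```text
t: 8.4
tcp_pos: [0.5213, 0.2332, 0.28]
ee_rot: [179.9, 0.0, 90.0]
contact_force: [-0.3, -3.1, 7.2]
finger_gap: 0.0526
grip_force: 30.0
```

Scaled: 0.003 m / 0.75 = 0.004, 0.0025 m / 0.75 = 0.0033.

servo_tool(
  increments=[0, 0, 0.0007, 0, 0, 0, 0, 0, 0.0013, 0, 0, 0, 0, 0, 0.002, 0, 0, 0, 0, 0, 0.0027, 0, 0, 0, 0, 0, 0.0033, 0, 0, 0, 0, 0, 0.004, 0, 0, 0, 0, 0, 0.004, 0, 0, 0, 0, 0, 0.004, 0, 0, 0],
)

```text
t: 9.07
tcp_pos: [0.5203, 0.2334, 0.2753]
ee_rot: [-179.9, -0.0, 90.0]
contact_force: [-0.7, -0.7, -1.2]
finger_gap: 0.053
grip_force: 30.0
```

The push rose past 7 N and then dropped to about 0 near the expected height, so it clicked. Now press home.

Scaled: 0.0035 m / 0.75 = 0.0047, 0.003 m / 0.75 = 0.004.

servo_tool(
  increments=[0, 0, 0.0007, 0, 0, 0, 0, 0, 0.0013, 0, 0, 0, 0, 0, 0.002, 0, 0, 0, 0, 0, 0.0027, 0, 0, 0, 0, 0, 0.0033, 0, 0, 0, 0, 0, 0.004, 0, 0, 0, 0, 0, 0.0047, 0, 0, 0, 0, 0, 0.0047, 0, 0, 0],
)

```text
t: 9.73
tcp_pos: [0.521, 0.2333, 0.2734]
ee_rot: [180.0, 0.0, 90.0]
contact_force: [-1.3, -1.2, 7.1]
finger_gap: 0.0532
grip_force: 30.0
```

Scaled: 0.003 m / 0.75 = 0.004, 0.0025 m / 0.75 = 0.0033.

servo_tool(
  increments=[0, 0, 0.0007, 0, 0, 0, 0, 0, 0.0013, 0, 0, 0, 0, 0, 0.002, 0, 0, 0, 0, 0, 0.0027, 0, 0, 0, 0, 0, 0.0033, 0, 0, 0, 0, 0, 0.004, 0, 0, 0, 0, 0, 0.004, 0, 0, 0, 0, 0, 0.004, 0, 0, 0],
)

```text
t: 10.4
tcp_pos: [0.5213, 0.2335, 0.2733]
ee_rot: [179.9, 0.0, 90.0]
contact_force: [-8.9, -3.3, 23.7]
finger_gap: 0.0527
grip_force: 30.0
```

Scaled: -0.001 m / 0.75 = -0.0013, 0.0005 m / 0.75 = 0.0007.

servo_tool(
  increments=[0, -0.0004, 0, 0, 0, 0, 0, -0.0008, 0, 0, 0, 0, 0, -0.0013, 0.0004, 0, 0, 0, 0, -0.0013, 0.0007, 0, 0, 0, 0, -0.0013, 0.0007, 0, 0, 0, 0, -0.0013, 0.0007, 0, 0, 0, 0, -0.0013, 0.0007, 0, 0, 0, 0, -0.0013, 0.0007, 0, 0, 0],
)

```text
t: 11.07
tcp_pos: [0.5208, 0.2334, 0.2733]
ee_rot: [179.8, 0.0, 90.0]
contact_force: [-7.9, -4.4, 24.2]
finger_gap: 0.0528
grip_force: 30.0
```

```bash
python3 - <<'E'
from h import *
p=viewer.read_camera('scene'); q=viewer.read_camera('top')
delta([.521,.233,.272],90)
w=cv2.resize(p['color'][205:285,310:390],(600,600),interpolation=cv2.INTER_CUBIC)
cv2.imwrite('pics/c.png',w[:,:,::-1])
E
```

```text
t 11.1667 pos [0.5208 0.2334 0.2733] rot [1.7982e+02 2.0000e-02 9.0020e+01] F [-7.  -3.9 24.7] j [12. 16. 99. -0. 65. 12.] gap 0.05294483379292708 30.01031230611261
d [-0.0004  0.0002  0.0013] [0.0031 0.0003 0.0003]
```

View pics/c.png

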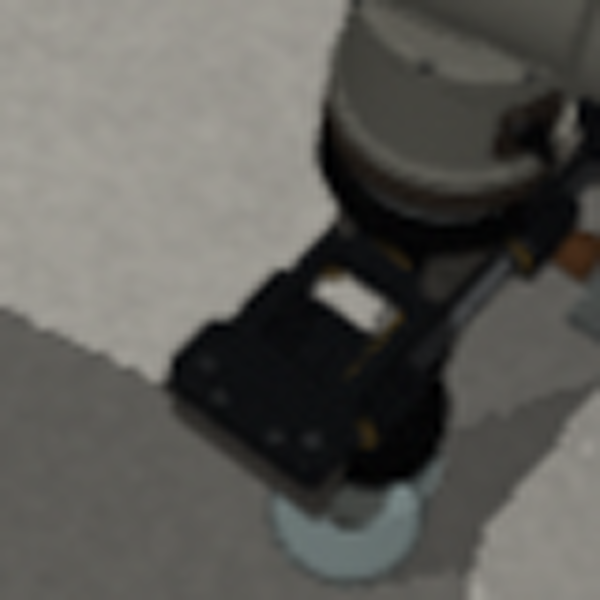

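The cap is seated. The jar base is still at about (356,272), unmoved and upright, and the push is steady at about 24 N. Handing in.

```bash
python3 -c "
from plant import robot
print(robot.hand_in())"
```

```text
the job is handed in; nothing more can be done
None
```

I pressed the smallest black cap onto the nutmeg jar: the push passed 7 N, then dropped to about zero (the click). I handed in at about 11 s with the gripper still holding the cap down at about 24 N, at its fixed 30 N grip (the 40 N you advised isn't available) and with no slip seen. The jar is upright where it stood, and I moved nothing else.

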